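# Flip open the napkin dispenser and try its spring plate

## Robot

A 6-joint arm with a two-finger parallel gripper is mounted at the origin on the work surface. World frame = base frame: x ahead of the robot, y to its left, z up, the work surface at z = 0. Lengths are in m, angles in degrees, forces in N, time in s.
With the tool pointing down it reaches from about 0.375 to 0.9 m from the base axis. Payload 3.1 kg.
Tool frame: the origin (TCP) lies at the very end of the fingers, on their centre line; the grasp point (between the pads) lies 19 mm behind it (bot.grip_point_offset is the distance from the TCP to the grasp point, in m); z points along the fingers, x is the direction in which the jaws open and shut, and the axes are right-handed (so a half turn about z gives the same grasp; the last joint's range is limited). The gripper opens to 87 mm and grips with 3 to 60 N. Pads are 19 mm wide; open, the fingers measure 117 mm over their backs; the gripper's body (75 mm by 190 mm) begins 51 mm behind the grasp point.
Start: joints at [58.528, 30.224, 82.088, -0, 67.689, -10.227], TCP at [0.226, 0.583, 0.223] pointing down, gripper open.
Joint ranges: [-176.69, 176.69], [-43.24, 126.21], [12.49, 139.97], [-82, 262], [0, 151.66], [-163.58, 163.58]. Speed limits (degrees/s): [159.86, 159.86, 180, 180, 180, 180].

## Interface

Orientations are given as a 3x3 rotation matrix whose columns are the frame's x, y, z axes.
In Python, from rig import bot, capture, recognise, place_of gives the robot as it stands.
- The arm moves only by the tool send_rows, never from a script. Its argument "motion" is a list of rows, each a list of 2 entries, a list of its own where there are three numbers: the shift along the tool's x, y, z in mm, then the turn about the tool's z in rad. A call has exactly 5 rows; each row shifts and turns the pose as measured when the row begins, along the tool's axes as they then stand; what a row does not reach is not made up. A row lasts 1/12 s, in which the tool goes at most 41.7 mm and 7.16 degrees, less where a joint would pass 70% of its speed; a pose out of reach is approached as far as the arm can. A call with a gripper value outside its range is refused whole. "gripper" is the closure, from 0 (fully open) to 1 (shut), set as the call begins (left out, the last holds). The fingers move at their own pace and stop on an object; the grip force is fixed at half the most. Time passes only in rows, so rows that do not move let the fingers close, or fill a call up. It gives the time, the measured TCP pose, the force and the opening at its end, in the units of the state.
- bot.read_state(): the state, without advancing time (a new reading comes with each control period).
- capture(name): name is "scene" or "side" or "wrist"; returns a dict with "image" (400x640x3 uint8, blue, green, red), "fx", "fy", "cx", "cy" (pixels), "rvec" (rotation vector, rad) and "tvec" (3), from world to camera coordinates, as OpenCV has them. Camera axes: x right, y down, z forward; pixel columns grow to the right and rows downward; lengths in m; the calibration is good to about 2 mm. The wrist camera is an equidistant fisheye: a pixel r from the principal point sees the ray r / f radians off the axis. A picture is of the moment at which its call begins. There is no depth.
- bot.hand_in(): hands the job in, once; it reports no verdict.
Trained networks look in the newest picture that a camera, given by its name, has taken for a name from the list of things; names that differ only in an ending like _2 or _b are one class to them, and where a whole thing is asked for, a point or a joint stands for the part that bears it (a point fixed in the world has none). Each returns a list of dicts, best first, with "p" (0 to 1); they miss things now and then, are a little off and sometimes report something else, mostly with a low value. They report only what shows in the picture. A call takes as long as a camera call. They do not tell look-alikes from the thing itself.
- recognise(camera, target): "xy" ([column, row] in pixels, amid what is visible of it).
- place_of(camera, target): "xy" ([column, row] in pixels: a listed point, or the origin of a listed thing).
The state is a dict: "time_s": time; "joint_positions": joint angles; "qvel": joint speeds; "tau": joint torques, N m; "position": TCP position; "tcp_rot": TCP orientation; "force": force on the tool from outside, world axes, zero at the start; "moment": the same for the moment, N m; "opening": opening from 0.0 (shut) to 1.0 (fully open).
Only numpy, scipy, OpenCV 4.12 (cv2) and the standard library are available. Lean on these libraries where they do the work, as an engineer would, in place of code of your own. Each camera call takes 0.05 s, during which the arm holds its last target.

## Task

Push the chrome cover of the napkin dispenser up and over with your fingertips until it falls back and stays open by itself, and take your hand off it. Then press the sprung plate inside all the way down with your fingertips and let it spring back up, leaving the cover open. Pick nothing up, and leave the tin, the red knob, the spring plunger and the screwdriver where they lie.

Things in the scene. Friction and masses are not known exactly. Their poses are not given: they have to be found in the camera images.
- dispenser: The napkin dispenser, bolted to the bench so that it cannot move: an open red tray 130 (x) x 120 (y) x 45 mm tall, 5 mm walls, closed by a chrome cover. Origin: centre of its underside, on the bench. x points from its front to its hinge side, z up.
- cover (a joint): Angle of the chrome cover in rad: 0 shut, grows as its front swings up and over to the hinge side, stop at 2.0. Hollow shell 134 (front to hinge) x 124 x 50 mm tall, 3 mm walls, open below, 0.18 to 0.34 kg, on top of the tray (95 mm tall together). No latch, no handle. Its weight pulls it shut below about 1.1 rad and carries it on to the stop above that.
- cover_hinge (a point): Middle of the cover's hinge line, 45 mm above the bench at the back of the dispenser, 69 mm from its centre; the hinge line runs along the dispenser's y.
- cover_front (a point): Middle of the upper edge of the cover's front wall, outside; moves with the cover. Closed: 134 mm in front of the hinge line and 50 mm above it. The front wall's plain outer face, 124 mm wide, reaches 50 mm down from here; a push on it towards the hinge, following the arc upward, opens the cover.
- plate (a joint): How far the sprung plate is pressed down, in m: 0 up, stops at 0.018 fully down. It starts to move at about 2 N, needs about 7 N to be fully down and springs back when released.
- plate_top (a point): Centre of the upper face of the sprung plate (yellow spot), an aluminium plate 112 x 102 mm inside the tray under the cover, its face 36 mm above the bench (9 mm below the tray's rim) when up and 18 mm when down. Moves with the plate.
- tin: Loose round yellow tin of rubber feet, 70 mm across, 30 mm tall; origin at the centre of its underside. Bystander.
- knob: Loose cracked red bakelite knob, 44 mm across, 28 mm tall; origin at the centre of its underside. Bystander.
- plunger: Loose steel spring plunger standing on its 36 mm foot, 58 mm tall; origin at the centre of its underside. Bystander.
- screwdriver: Loose screwdriver with a brass handle, 200 mm long, lying along its x with the handle to -x, about 30 mm thick. Bystander.
Mind the look-alikes: they are no part of the job. There is more than one size of the dispenser; the job needs the middle-sized.

How it is judged (in metres and radians):
On the way, in this order (a step that is already met when the one before it is completed fails the run):
1. the cover has been pushed over and stays open by itself, untouched (value of joint cover above 1.8 rad and contact force between each of the arm, the fingers and cover below 0.1 N), for 0.3 s.
2. the sprung plate is pressed all the way down (value of joint plate above 0.015 m and value of joint cover above 1.8 rad), for 0.1 s.
At the end, for the whole second after the job is handed in: The cover rests open beyond 1.8 rad and still, and the plate is back up within 3 mm of its top position (value of joint cover above 1.8 rad and value of joint plate below 0.003 m and velocity of joint cover between -0.1 and 0.1 rad/s); the robot touches nothing.
It fails at once if the tin is moved by more than 20 mm or lifted (distance of tin from where it was at the start of the episode above 0.02 m).
It fails at once if the knob is moved by more than 20 mm or lifted (distance of knob from where it was at the start of the episode above 0.02 m).
It fails at once if the plunger is moved by more than 20 mm or lifted (distance of plunger from where it was at the start of the episode above 0.02 m).
It fails at once if the screwdriver is moved by more than 20 mm or lifted (distance of screwdriver from where it was at the start of the episode above 0.02 m).
It fails at once if the tin, the knob or the plunger is tipped over (angle between any of tin, knob, plunger's own z axis and vertical above 0.5 rad).
It also fails if it takes over 45 s, if anything falls off the work surface, if the arm or the gripper's body presses on something with over 40 N, if the wrist force passes 120 N, or if a joint passes its speed limit or range.

## Working session

There is one attempt and no reset: what is moved stays moved. The work goes in short steps, Python scripts to look and compute and a tool call to move; the robot and the scene stay as the last step left them, time stands still between calls to the robot, and variables do not carry over. Pictures are saved under pics/ and viewed, and the job is handed in when it is done.

Besides the shell and the picture viewer there is one more tool, called as a command line: name --argument value ..., lists and objects as JSON in quotes. send_rows: Moves the arm, as the interface text tells. Its arguments: {"type":"object","properties":{"motion":{"type":"array","items":{"type":"array"}},"gripper":{"type":"number"}},"required":["motion"]}

```bash
mkdir -p pics; ls; python3 - <<'E'
from rig import bot, capture, recognise, place_of
import cv2
s=bot.read_state(); print(s)
for c in ["scene","side","wrist"]:
    d=capture(c); cv2.imwrite(f"pics/{c}0.png",d["image"])
    print(c,{k:v for k,v in d.items() if k!="image"})
    for t in ["dispenser","tin","knob","plunger","screwdriver","cover"]:
        print(t,[([round(float(v)) for v in r["xy"]],round(r["p"],2)) for r in recognise(c,t)])
    for t in ["dispenser","cover_hinge","cover_front","plate_top","tin","knob","plunger","screwdriver"]:
        try: print("place",t,[([round(float(v),1) for v in r["xy"]],round(r["p"],2)) for r in place_of(c,t)])
        except Exception as e: print(t,e)
E
```

```text
pics
{'time_s': 0.0, 'joint_positions': array([ 5.85281536e+01,  3.02771813e+01,  8.21588422e+01, -2.03339019e-03,
        6.76869332e+01, -1.02273191e+01]), 'qvel': array([ 0.0298826 ,  0.03870935, -0.002961  , -0.04773474, -0.00162725,
       -0.01137802]), 'tau': array([-1.70277446e-03, -4.40051150e+01, -1.76585644e+01,  6.30428153e-02,
        5.82443119e-02, -1.72491709e-04]), 'position': array([0.22605508, 0.58188763, 0.22157712]), 'tcp_rot': array([[ 3.62335266e-01,  9.32047189e-01, -1.09237854e-03],
       [ 9.32045423e-01, -3.62336744e-01, -1.84745450e-03],
       [-2.11772365e-03, -3.48748503e-04, -9.99997697e-01]]), 'force': array([ 0.10500756, -0.48137214,  0.08342977]), 'moment': array([ 0.01837472, -0.06895852,  0.03691392]), 'opening': 0.9966355422646463}
scene {'fx': 451.4583960753694, 'fy': 451.4583960753694, 'cx': 318.6961482901647, 'cy': 197.3372512837266, 'rvec': array([ 1.69203025,  1.58362877, -0.82729939]), 'tvec': array([-0.16569536, -0.22794716,  1.39715155])}
dispenser [([248, 207], 0.86), ([339, 242], 0.67), ([330, 167], 0.58)]
tin [([272, 278], 0.98)]
knob
[... 1143 characters left out ...]
nge [([381.5, 205.6], 0.77)]
place cover_front [([458.0, 271.8], 0.98), ([323.1, 199.6], 0.87), ([435.3, 200.6], 0.79)]
place plate_top []
place tin [([325.1, 192.1], 0.59)]
place knob [([272.7, 275.9], 0.59)]
place plunger []
place screwdriver [([211.5, 318.6], 0.84)]
wrist {'fx': 309.70691628693146, 'fy': 309.70691628693146, 'cx': 318.23348802463846, 'cy': 199.98207404899034, 'rvec': array([-2.37233742, -1.62238541, -0.25300552]), 'tvec': array([-0.62461856, -0.03727334,  0.39335023])}
dispenser []
tin []
knob []
plunger []
screwdriver []
cover []
place dispenser []
place cover_hinge []
place cover_front []
place plate_top []
place tin []
place knob []
place plunger []
place screwdriver []
```

View pics/scene0.png

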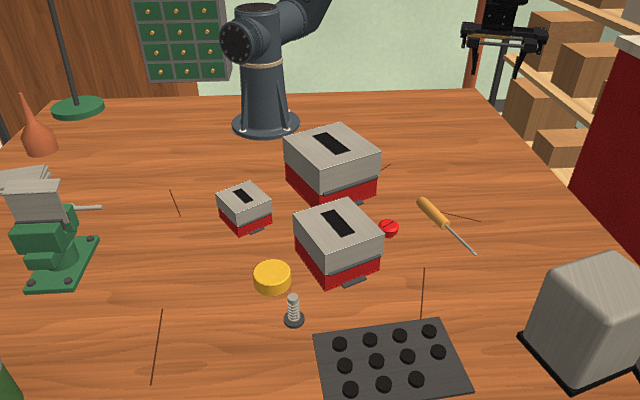

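View pics/side0.png

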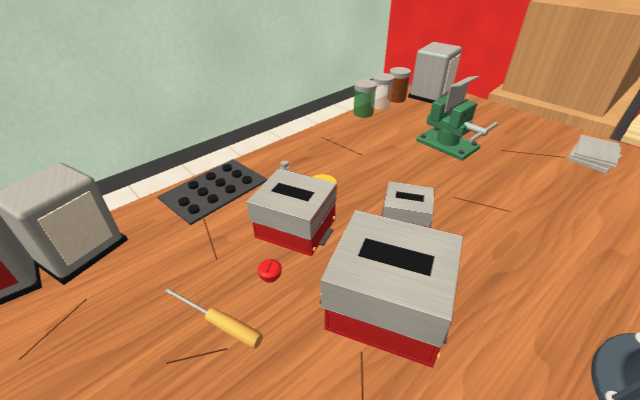

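```bash
cat > h.py <<'E'
import numpy as np, cv2
cal={}
def K(c): return np.array([[c["fx"],0,c["cx"]],[0,c["fy"],c["cy"]],[0,0,1]])
def onz(c,xy,z):
    R=cv2.Rodrigues(np.array(c["rvec"]))[0]; t=np.array(c["tvec"])
    o=-R.T@t; d=R.T@np.linalg.inv(K(c))@np.array([xy[0],xy[1],1.]); return o+d*(z-o[2])/d[2]
def proj(c,P):
    return cv2.projectPoints(np.array(P,float).reshape(-1,3),np.array(c["rvec"]),np.array(c["tvec"]),K(c),None)[0].reshape(-1,2)
scene={'fx': 451.4583960753694, 'fy': 451.4583960753694, 'cx': 318.6961482901647, 'cy': 197.3372512837266, 'rvec': [ 1.69203025,  1.58362877, -0.82729939], 'tvec': [-0.16569536, -0.22794716,  1.39715155]}
side={'fx': 361.9496358318355, 'fy': 361.9496358318355, 'cx': 315.09000548300924, 'cy': 206.5655919511242, 'rvec':[ 1.04543692, -2.33215569,  1.08956091], 'tvec': [0.48946517, 0.2673974 , 0.48229073]}
E
python3 - <<'E'
from h import *
np.set_printoptions(precision=3,suppress=True)
for n,c in (("scene",scene),("side",side)):
    R=cv2.Rodrigues(np.array(c["rvec"]))[0]; print(n,"cam at",-R.T@np.array(c["tvec"]))
S=dict(disp=[(331.2,189.7),(338.5,260.4),(245.8,220.4),0],hinge=[(347.4,187.2),(353.9,262.9),(257.4,216.8),.045],front=[(317.1,128.1),(320.6,204),(232.2,185.6),.095],tin=[(271.9,285.7),0],knob=[(388.8,232.2),0],plunger=[(292.1,319.9),0],scr=[(445.2,231.7),.015])
for k,v in S.items(): print(k,[onz(scene,p,v[-1]) for p in v[:-1]])
S=dict(disp=[(401.2,219.3),(294.1,226.9),(389,306.1),0],hinge=[(381.5,205.6),.045],front=[(458,271.8),(323.1,199.6),(435.3,200.6),.095],tin=[(325.1,192.1),0],knob=[(272.7,275.9),0],scr=[(211.5,318.6),.015])
print()
for k,v in S.items(): print(k,[onz(side,p,v[-1]) for p in v[:-1]])
E
```

```text
scene cam at [1.281 0.088 0.618]
side cam at [0.168 0.495 0.52 ]
disp [array([0.377, 0.173, 0.   ]), array([0.626, 0.166, 0.   ]), array([ 0.484, -0.027,  0.   ])]
hinge [array([0.435, 0.204, 0.045]), array([0.682, 0.187, 0.045]), array([0.531, 0.005, 0.045])]
front [array([0.233, 0.148, 0.095]), array([0.564, 0.135, 0.095]), array([ 0.486, -0.045,  0.095])]
tin [array([0.685, 0.035, 0.   ])]
knob [array([0.546, 0.282, 0.   ])]
plunger [array([0.768, 0.072, 0.   ])]
scr [array([0.571, 0.394, 0.015])]

disp [array([ 0.487, -0.024,  0.   ]), array([0.623, 0.162, 0.   ]), array([0.363, 0.167, 0.   ])]
hinge [array([0.513, 0.017, 0.045])]
front [array([0.297, 0.103, 0.095]), array([0.562, 0.135, 0.095]), array([ 0.419, -0.018,  0.095])]
tin [array([0.668, 0.032, 0.   ])]
knob [array([0.547, 0.274, 0.   ])]
scr [array([0.531, 0.405, 0.015])]
```

```bash
cat >> h.py <<'E'
def box(x,y,yaw,s=1):
    c,sn=np.cos(yaw),np.sin(yaw)
    def W(p): return np.array([x+c*p[0]-sn*p[1],y+sn*p[0]+c*p[1],p[2]])*[1,1,1]
    out=[]
    for (x0,x1,hy,z0,z1) in ((-.065,.065,.06,0,.045),(-.065,.069,.062,.045,.095)):
        P=[W((a*s,b*hy*s,z*s)) for z in (z0,z1) for a,b in ((x0,-1),(x1,-1),(x1,1),(x0,1))]
        for i in range(4):
            out+=[(P[i],P[(i+1)%4]),(P[4+i],P[4+(i+1)%4]),(P[i],P[i+4])]
    return out
def overlay(im,c,segs,col,crop,f):
    x0,y0,x1,y1=crop
    o=cv2.resize(im[y0:y1,x0:x1],None,fx=f,fy=f,interpolation=cv2.INTER_CUBIC)
    for a,b in segs:
        p=(proj(c,[a,b])-[x0,y0]+.5)*f
        cv2.line(o,tuple(int(round(v)) for v in p[0]),tuple(int(round(v)) for v in p[1]),col,1,cv2.LINE_AA)
    return o
E
python3 - <<'E'
from h import *
print(onz(scene,(355,282),0),onz(side,(326,237),0))
a=cv2.imread("pics/scene0.png");b=cv2.imread("pics/side0.png")
seg=box(.623,.164,np.radians(23.6))
o1=overlay(a,scene,seg,(0,255,0),(270,180,410,310),4)
o2=overlay(b,side,seg,(0,255,0),(230,150,370,280),4)
cv2.imwrite("pics/ov1.png",o1);cv2.imwrite("pics/ov2.png",o2)
E
```

```text
[0.68638667 0.19079026 0.        ] [0.55583649 0.13307943 0.        ]
```

View pics/ov1.png

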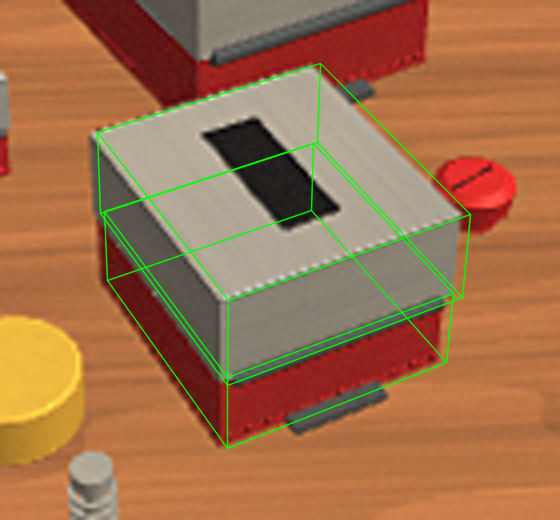

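View pics/ov2.png

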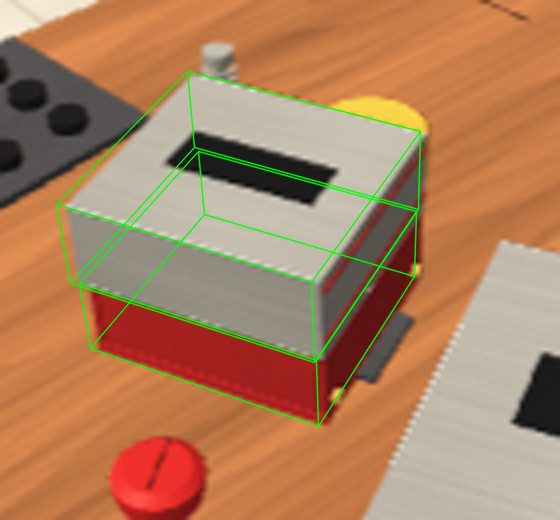

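```bash
python3 - <<'E'
from h import *
from scipy.optimize import least_squares
# local pts & ov pixels
A=[((-.065,-.062,.095),(93,132)),((.069,-.062,.095),(227,297)),((.069,.062,.095),(466,214)),((-.065,.062,.095),(320,66)),((.065,-.06,0),(222,447)),((.065,.06,0),(446,360))]
B=[((.069,.062,.095),(61,205)),((.069,-.062,.095),(189,73)),((-.065,-.062,.095),(426,132)),((-.065,.062,.095),(315,283)),((.065,.06,0),(93,348)),((-.065,.06,0),(321,425))]
def f(p,full=False):
    r=[]
    for c,L,o in ((scene,A,(270,180)),(side,B,(230,150))):
        P=[];Q=[]
        for l,q in L:
            cs,sn=np.cos(p[2]),np.sin(p[2])
            P.append((p[0]+cs*l[0]-sn*l[1],p[1]+sn*l[0]+cs*l[1],l[2]));Q.append(np.array(q)/4-.5+o)
        r.append(proj(c,P)-np.array(Q))
    return np.concatenate(r).ravel()
s=least_squares(f,[.623,.164,.42],loss="soft_l1");print(s.x,np.degrees(s.x[2]));print(f(s.x).reshape(-1,2).round(1))
seg=box(*s.x)
a=cv2.imread("pics/scene0.png");b=cv2.imread("pics/side0.png")
o1=overlay(a,scene,seg,(0,255,0),(270,180,370,310),4)
o2=overlay(b,side,seg,(0,255,0),(230,150,330,280),4)
o=np.hstack([overlay(a,scene,seg,(0,255,0),(280,190,400,300),3.3),overlay(b,side,seg,(0,255,0),(240,160,360,270),3.3)])
cv2.imwrite("pics/ov3.png",o)
# big one
cs=1.3
E
```

```text
[0.62171639 0.16287487 0.4105273 ] 23.521481845663804
[[ 0.3 -0.4]
 [-0.6  0.4]
 [ 0.3 -0.4]
 [-0.6 -1. ]
 [ 0.4 -0.2]
 [-0.7  0.2]
 [-0.5 -0.2]
 [ 0.2 -0.4]
 [-0.7 -0.1]
 [-0.1 -0.2]
 [ 0.1  0.1]
 [ 0.1  0.3]]
```

View pics/ov3.png

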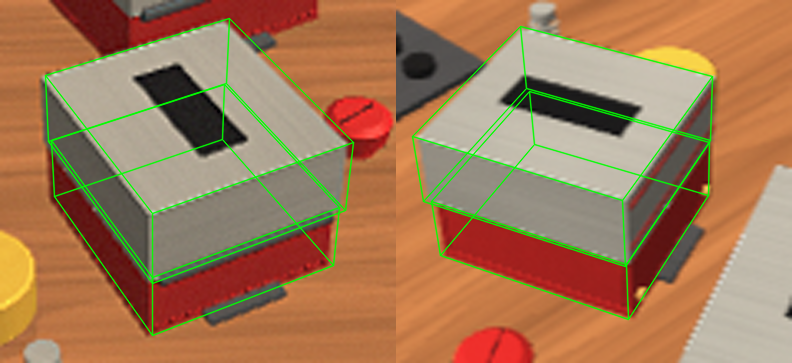

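```bash
python3 - <<'E'
from h import *
a=cv2.imread("pics/scene0.png");b=cv2.imread("pics/side0.png")
for i,(s,x,y,yw) in enumerate([(1.3,.372,.17,18)]):
    seg=box(x,y,np.radians(yw),s)
    o=np.hstack([overlay(a,scene,seg,(0,255,0),(265,110,400,220),2.8),overlay(b,side,seg,(0,255,0),(310,200,480,375),1.76)[:308]])
    cv2.imwrite("pics/big.png",o)
E
```

```text
(no output)
```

View pics/big.png

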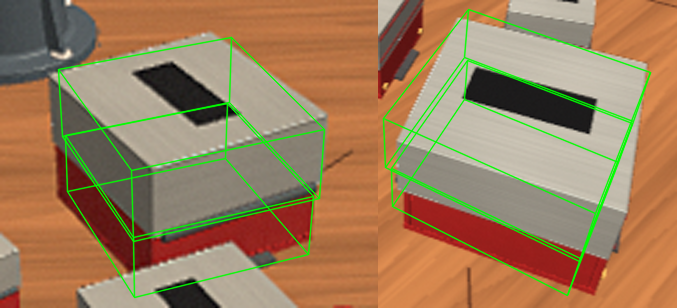

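View pics/wrist0.png

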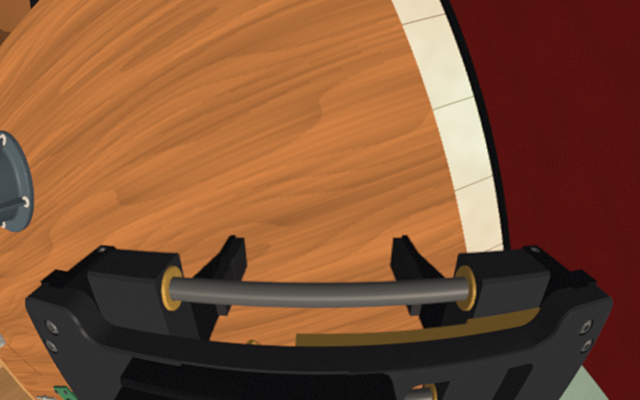

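```bash
python3 - <<'E'
from h import *
from scipy.optimize import least_squares
L=[(-.065,-.062,.095),(.069,-.062,.095),(.069,.062,.095),(-.065,.062,.095)]
A=np.array([(48,72),(150,167),(327,117),(208,33)])/2.8+[265,110]
B=np.array([(80,18),(270,67),(250,213),(19,141)])/1.76+[310,200]   # order: hinge/-y, front/-y, front/+y, hinge/+y
Lb=[L[1],L[0],L[3],L[2]]
def f(p):
    c,s=np.cos(p[2]),np.sin(p[2]);r=[]
    for cam,l,q in ((scene,L,A),(side,Lb,B)):
        l=np.array(l)*p[3]
        P=np.c_[p[0]+c*l[:,0]-s*l[:,1],p[1]+s*l[:,0]+c*l[:,1],l[:,2]]
        r.append(proj(cam,P)-q)
    return np.concatenate(r).ravel()
s=least_squares(f,[.37,.17,.4,1.3],loss="soft_l1");p=s.x;print(p,f(p).round(1))
# back corners of big in dispenser (mid) frame relative to hinge
D=np.array([.6217,.1629]);u=np.array([np.cos(.4105),np.sin(.4105)]);v=np.array([-u[1],u[0]])
H=D+.069*u
for a,b in ((.072,-.062),(.072,.062),(.072,0)):
    c,sn=np.cos(p[2]),np.sin(p[2]);q=np.array([p[0]+p[3]*(c*a-sn*b),p[1]+p[3]*(sn*a+c*b)])
    print("big back",q,"u,v rel hinge",(q-H)@u,(q-H)@v)
print("H",H)
for n,q in dict(tin=(.685,.035),plunger=(.768,.072),knob=(.547,.278),start=(.226,.582)).items(): print(n,(np.array(q)-H)@u,(np.array(q)-H)@v)
E
```

```text
[0.36204764 0.16951468 0.45918207 1.29268193] [ 0.3 -0.   0.5 -0.8 -0.6 -2.   0.6 -1.2  0.6  0.  -0.4 -1.5 -0.6  0.
  0.4 -0.2]
big back [0.48100183 0.13892173] u,v rel hinge -0.20757811863553183 0.034161921618144804
big back [0.40995776 0.28261043] u,v rel hinge -0.21537841061189358 0.19426457631685456
big back [0.4454798  0.21076608] u,v rel hinge -0.21147826462371272 0.11421324896749968
H [0.68496758 0.19043568]
tin -0.061999651707748855 -0.14253524169056286
plunger 0.0288703348108496 -0.1417317803599891
knob -0.09156132062583561 0.13534802108497285
start -0.26457646823664777 0.5421929039300307
```

```bash
cat >> h.py <<'E'
D=np.array([.6217,.1629]);YAW=.4105
U=np.array([np.cos(YAW),np.sin(YAW),0]);V=np.array([-U[1],U[0],0]);Z=np.array([0,0,1.])
H=np.array([*(D+.069*U[:2]),0])
def W(u,v,z): return H+u*U+v*V+z*Z
def loc(p): d=np.array(p)-H; return np.array([d@U,d@V,d[2]])*1000
def state():
    from rig import bot
    return bot.read_state()
def plan(goal,n,turn=True,maxturn=.12,step=None):
    """n rows straight to goal (world) with yaw to V"""
    s=state();R=np.array(s["tcp_rot"]);p=np.array(s["position"])
    a=np.arctan2(np.cross(R[:,0],V)@Z,R[:,0]@V)  # world turn needed
    a=(a+np.pi/2)%np.pi-np.pi/2
    print("loc",loc(p).round(1),"yaw err",round(a,3),"F",s["force"].round(1),"t",round(s["time_s"],2))
    d=(np.array(goal)-p)/n; rows=[]
    for i in range(n):
        t=np.clip(a,-maxturn,maxturn) if turn else 0
        rows.append([[int(round(x)) for x in 1000*R.T@d],round(float(-t),3)])
        c=cv2.Rodrigues(t*Z)[0]; R=c@R; a-=t
    for i in range(0,n,5): print(rows[i:i+5])
E
python3 - <<'E'
from h import *
plan(W(-.165,0,.2),15)
E
```

```text
loc [-264.   542.5  222.6] yaw err 0.781 F [0.2 0.1 0.4] t 2.25
[[[-21, 30, 2], -0.12], [[-24, 27, 2], -0.12], [[-28, 24, 2], -0.12], [[-30, 21, 2], -0.12], [[-33, 17, 2], -0.12]]
[[[-34, 13, 2], -0.12], [[-36, 9, 2], -0.061], [[-36, 7, 2], -0.0], [[-36, 7, 2], -0.0], [[-36, 7, 2], -0.0]]
[[[-36, 7, 2], -0.0], [[-36, 7, 2], -0.0], [[-36, 7, 2], -0.0], [[-36, 7, 2], -0.0], [[-36, 7, 2], -0.0]]
```

send_rows --motion '[[[-21,30,0],-0.12],[[-24,27,0],-0.12],[[-28,24,0],-0.12],[[-30,21,0],-0.12],[[-33,17,0],-0.12]]' --gripper 1

```text
time_s: 2.67
position: [0.3262, 0.4366, 0.2222]
tcp_rot: [[-0.239, 0.971, 0.002], [0.971, 0.239, 0.007], [0.006, 0.003, -1.0]]
force: [0.5, 0.3, -0.2]
opening: 0.706
```

```bash
python3 - <<'E'
from h import *
plan(W(-.165,0,.2),10)
E
```

```text
loc [-230.7  368.9  222.2] yaw err 0.17 F [ 0.5  0.3 -0.2] t 2.67
[[[-35, 13, 2], -0.12], [[-37, 8, 2], -0.05], [[-37, 7, 2], -0.0], [[-37, 7, 2], -0.0], [[-37, 7, 2], -0.0]]
[[[-37, 7, 2], -0.0], [[-37, 7, 2], -0.0], [[-37, 7, 2], -0.0], [[-37, 7, 2], -0.0], [[-37, 7, 2], -0.0]]
```

Turn sign and tracking are right.

send_rows --motion '[[[-35,13,1],-0.12],[[-37,8,1],-0.05],[[-37,7,1],0],[[-37,7,1],0],[[-37,7,1],0]]'

```text
time_s: 3.08
position: [0.4337, 0.2764, 0.2176]
tcp_rot: [[-0.404, 0.915, 0.005], [0.915, 0.404, 0.009], [0.006, 0.008, -1.0]]
force: [1.7, 0.1, -0.5]
opening: 0.324
```

```bash
python3 - <<'E'
from h import *
plan(W(-.165,0,.2),5)
E
```

```text
loc [-196.1  179.1  217.6] yaw err -0.005 F [ 1.7  0.1 -0.5] t 3.08
[[[-36, 6, 3], 0.005], [[-36, 6, 3], -0.0], [[-36, 6, 3], -0.0], [[-36, 6, 3], -0.0], [[-36, 6, 3], -0.0]]
```

send_rows --motion '[[[-36,6,3],0],[[-36,6,3],0],[[-36,6,3],0],[[-36,6,3],0],[[-36,6,3],0]]'

```text
time_s: 3.5
position: [0.5391, 0.1154, 0.2031]
tcp_rot: [[-0.403, 0.915, 0.01], [0.915, 0.403, 0.01], [0.006, 0.013, -1.0]]
force: [0.5, 0.2, -0.1]
opening: 0.019
```

```bash
python3 - <<'E'
from h import *
plan(W(-.165,0,.085),5)
from rig import capture
for c in ("scene","side"): cv2.imwrite(f"pics/{c}1.png",capture(c)["image"])
E
```

```text
loc [-163.6  -10.6  203.1] yaw err -0.004 F [ 0.5  0.2 -0.1] t 3.5
[[[2, -1, 24], 0.004], [[2, -1, 24], -0.0], [[2, -1, 24], -0.0], [[2, -1, 24], -0.0], [[2, -1, 24], -0.0]]
```

View pics/scene1.png

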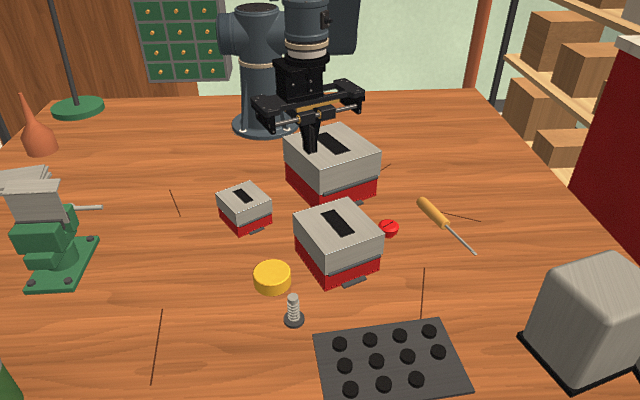

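View pics/side1.png

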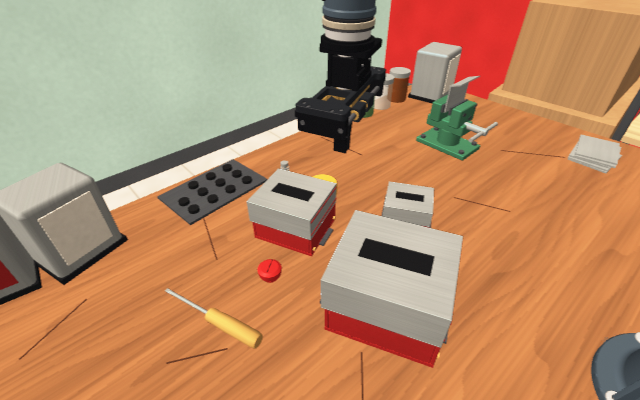

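send_rows --motion '[[[2,-1,24],0],[[2,-1,24],0],[[2,-1,24],0],[[2,-1,24],0],[[2,-1,22],0]]'

```text
time_s: 4.02
position: [0.5429, 0.1198, 0.0875]
tcp_rot: [[-0.391, 0.92, 0.031], [0.92, 0.391, 0.01], [-0.003, 0.032, -0.999]]
force: [-0.2, 1.0, -1.1]
opening: 0.004
```

```bash
python3 - <<'E'
from h import *
plan(W(-.146,0,.083),5)
from rig import capture
cv2.imwrite(f"pics/side2.png",capture("side")["image"][100:300,200:480]);cv2.imwrite(f"pics/wrist2.png",capture("wrist")["image"])
E
```

```text
loc [-158.4   -8.1   87.5] yaw err 0.008 F [-0.2  1.  -1.1] t 4.02
[[[2, 2, 1], -0.008], [[2, 2, 1], -0.0], [[2, 2, 1], -0.0], [[2, 2, 1], -0.0], [[2, 2, 1], -0.0]]
```

View pics/side2.png

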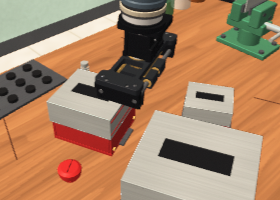

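View pics/wrist2.png

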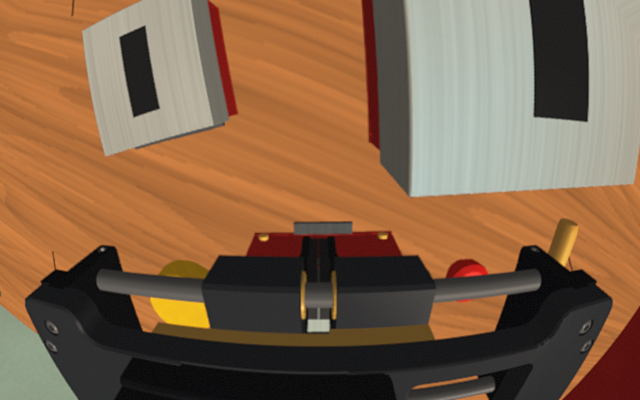

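send_rows --motion '[[[2,3,1],0],[[2,3,0],0],[[2,3,0],0],[[2,3,0],0],[[0,2,0],0]]'

```text
time_s: 4.53
position: [0.5498, 0.1341, 0.0889]
tcp_rot: [[-0.395, 0.918, 0.022], [0.919, 0.395, 0.007], [-0.002, 0.023, -1.0]]
force: [-6.3, -6.8, 1.6]
opening: 0.002
```

```bash
cat >> h.py <<'E'
TIP=9.5
def arc(dth,n=5,h=40.,bias=0.):
    s=state();R=np.array(s["tcp_rot"]);p=np.array(s["position"]);L=loc(p)
    a,b=L[0]+TIP,L[2]-45; r=np.hypot(a,b)
    hh=np.sqrt(max(r*r-134**2,0)); phi=np.arctan2(b,-a); th=phi-np.arctan2(hh,134)
    # theta by contact
    print("loc",L.round(1),"r",r.round(1),"h",hh.round(1),"theta",th.round(3),"F(u,v,z)",np.array([s["force"]@U,s["force"]@V,s["force"][2]]).round(1),"toolz",R[:,2].round(3),"t",round(s["time_s"],2))
    rg=np.hypot(134,h);rows=[];q=np.array([a,b])
    for i in range(1,n+1):
        f=phi+dth*i; rr=r+(rg-r)*i/n
        g=np.array([-rr*np.cos(f),rr*np.sin(f)]); d=g-q; q=g
        w=(d[0]+bias)*U+d[1]*Z-L[1]/n*V*0
        rows.append([[round(float(x),1) for x in R.T@w],0])
    print(rows)
E
python3 - <<'E'
from h import *
arc(.04)
E
```

```text
loc [-146.4    2.3   88.9] r 143.8 h 52.1 theta -0.06 F(u,v,z) [-8.5 -3.8  1.6] toolz [ 0.022  0.007 -1.   ] t 4.53
[[[-0.0, 2.7, -5.1], 0], [[0.0, 2.9, -5.0], 0], [[0.0, 3.1, -4.8], 0], [[0.0, 3.3, -4.7], 0], [[0.0, 3.4, -4.5], 0]]
```

```bash
sed -i 's/^TIP=9.5/TIP=12.4/' h.py; python3 - <<'E'
from h import *
arc(.04)
E
```

```text
loc [-146.4    2.3   88.9] r 141.0 h 43.9 theta 0.0 F(u,v,z) [-8.5 -3.8  1.6] toolz [ 0.022  0.007 -1.   ] t 4.53
[[[-0.0, 2.2, -5.2], 0], [[-0.0, 2.4, -5.1], 0], [[-0.0, 2.6, -5.0], 0], [[0.0, 2.8, -4.9], 0], [[0.0, 3.0, -4.7], 0]]
```

send_rows --motion '[[[0,2.5,-4.5],0],[[0,2.7,-4.8],0],[[0,2.9,-4.8],0],[[0,3,-4.8],0],[[0,3,-4.7],0]]'

```text
time_s: 4.95
position: [0.5606, 0.1394, 0.1164]
tcp_rot: [[-0.397, 0.918, 0.017], [0.918, 0.397, 0.004], [-0.003, 0.017, -1.0]]
force: [-1.3, -2.0, -0.3]
opening: 0.011
```

```bash
python3 - <<'E'
from h import *
arc(.05)
from rig import capture
cv2.imwrite(f"pics/side3.png",cv2.resize(capture("side")["image"][100:300,200:480],None,fx=2,fy=2))
E
```

```text
loc [-134.4    2.9  116.4] r 141.4 h 45.0 theta 0.206 F(u,v,z) [-2.  -1.3 -0.3] toolz [ 0.017  0.004 -1.   ] t 4.95
[[[-0.0, 4.1, -5.8], 0], [[-0.0, 4.4, -5.5], 0], [[-0.0, 4.6, -5.3], 0], [[-0.0, 4.9, -5.1], 0], [[-0.0, 5.1, -4.8], 0]]
```

View pics/side3.png

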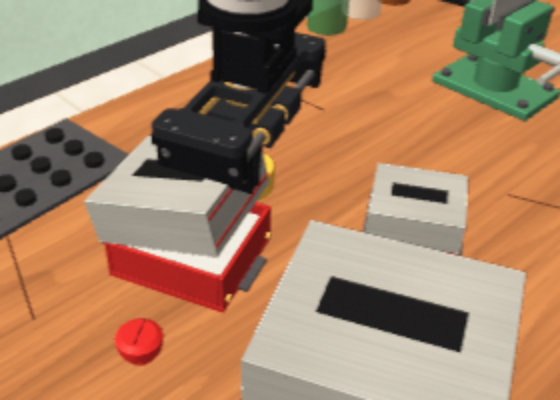

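send_rows --motion '[[[0,5,-4],0],[[0,5.3,-4],0],[[0,5.3,-4.2],0],[[0,5.5,-4.2],0],[[0,5.5,-4],0]]'

```text
time_s: 5.42
position: [0.5769, 0.1467, 0.14]
tcp_rot: [[-0.4, 0.917, -0.004], [0.917, 0.4, -0.004], [-0.002, -0.005, -1.0]]
force: [-4.3, -3.3, 3.1]
opening: 0.002
```

```bash
python3 - <<'E'
from h import *
arc(.06,h=38)
E
```

```text
loc [-116.5    3.1  140. ] r 141.0 h 43.8 theta 0.424 F(u,v,z) [-5.3 -1.4  3.1] toolz [-0.004 -0.004 -1.   ] t 5.42
[[[-0.0, 6.1, -5.9], 0], [[-0.0, 6.4, -5.5], 0], [[-0.0, 6.7, -5.1], 0], [[-0.0, 7.0, -4.6], 0], [[-0.0, 7.2, -4.2], 0]]
```

send_rows --motion '[[[0,7,-4.5],0],[[0,7.5,-4.2],0],[[0,8,-3.8],0],[[0,8,-3.4],0],[[0,8,-3],0]]'

```text
time_s: 5.83
position: [0.6045, 0.1588, 0.1648]
tcp_rot: [[-0.402, 0.915, -0.025], [0.916, 0.401, -0.014], [-0.003, -0.029, -1.0]]
force: [-6.2, -2.7, 8.4]
opening: 0.003
```

```bash
python3 - <<'E'
from h import *
arc(.06,h=38)
from rig import capture
cv2.imwrite(f"pics/side4.png",cv2.resize(capture("side")["image"][100:300,200:480],None,fx=2,fy=2))
E
```

```text
loc [-86.4   3.1 164.8] r 140.8 h 43.2 theta 0.706 F(u,v,z) [-6.8 -0.   8.4] toolz [-0.025 -0.014 -1.   ] t 5.83
[[[-0.0, 7.3, -4.2], 0], [[-0.0, 7.6, -3.7], 0], [[-0.0, 7.8, -3.2], 0], [[-0.0, 7.9, -2.8], 0], [[-0.0, 8.1, -2.3], 0]]
```

View pics/side4.png

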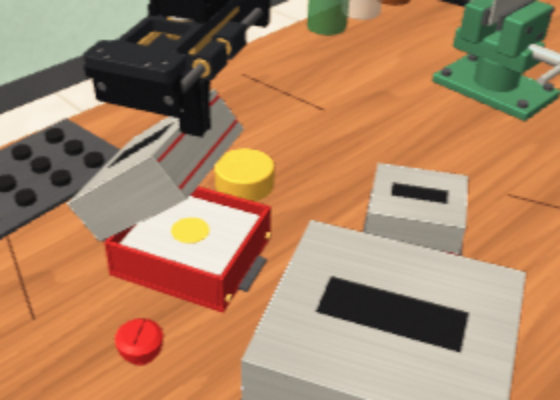

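send_rows --motion '[[[0,9,-3],0],[[0,9,-2.5],0],[[0,9.5,-2],0],[[0,9.5,-1.5],0],[[0,9.5,-1],0]]'

```text
time_s: 6.3
position: [0.6538, 0.1806, 0.1853]
tcp_rot: [[-0.401, 0.916, -0.011], [0.916, 0.401, -0.01], [-0.005, -0.014, -1.0]]
force: [-0.4, -0.3, 0.2]
opening: 0.007
```

```bash
python3 - <<'E'
from h import *
arc(.06,h=40)
E
```

```text
loc [-32.5   3.4 185.3] r 141.7 h 46.1 theta 1.097 F(u,v,z) [-0.5 -0.2  0.2] toolz [-0.011 -0.01  -1.   ] t 6.3
[[[-0.0, 8.5, -0.7], 0], [[-0.0, 8.5, -0.2], 0], [[-0.0, 8.4, 0.3], 0], [[-0.0, 8.4, 0.8], 0], [[-0.0, 8.3, 1.3], 0]]
```

send_rows --motion '[[[0,9,0],0],[[0,9,1],0],[[0,9,2],0],[[0,0,0],0],[[0,0,0],0]]'

```text
time_s: 6.72
position: [0.6887, 0.1965, 0.1869]
tcp_rot: [[-0.401, 0.916, 0.01], [0.916, 0.401, -0.002], [-0.006, 0.008, -1.0]]
force: [0.3, -0.6, -0.1]
opening: 0.004
```

```bash
python3 - <<'E'
from h import *
arc(.06,h=40)
from rig import capture
cv2.imwrite(f"pics/side5.png",cv2.resize(capture("side")["image"][50:300,150:480],None,fx=2,fy=2))
E
```

```text
loc [  5.9   4.1 186.9] r 143.1 h 50.1 theta 1.341 F(u,v,z) [ 0.  -0.7 -0.1] toolz [ 0.01  -0.002 -1.   ] t 6.72
[[[-0.0, 8.3, 2.1], 0], [[-0.0, 8.2, 2.5], 0], [[0.0, 8.0, 3.0], 0], [[0.0, 7.7, 3.5], 0], [[0.0, 7.5, 3.9], 0]]
```

View pics/side5.png

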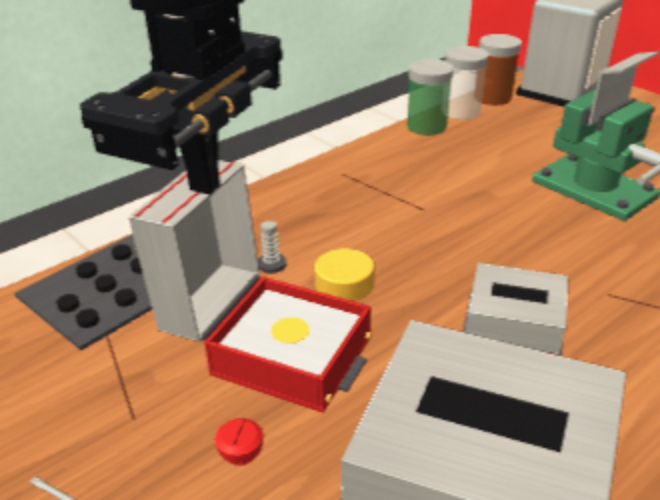

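send_rows --motion '[[[0,0,-8],0],[[0,0,-8],0],[[0,-8,-8],0],[[0,-12,0],0],[[0,-12,0],0]]'

```text
time_s: 7.18
position: [0.6587, 0.1836, 0.2148]
tcp_rot: [[-0.401, 0.916, 0.014], [0.916, 0.401, -0.001], [-0.007, 0.012, -1.0]]
force: [0.6, -0.6, -0.1]
opening: 0.008
```

```bash
python3 - <<'E'
from h import *
plan(W(-.069,0,.15),5)
from rig import capture
a=cv2.resize(capture("side")["image"][100:300,200:400],None,fx=2,fy=2)
b=cv2.resize(capture("scene")["image"][120:320,240:440],None,fx=2,fy=2)
cv2.imwrite(f"pics/s6.png",np.hstack([a,b]))
from rig import place_of
for c,cam in (("side",side),("scene",scene)):
    for t in ("cover_front","plate_top"): print(c,t,[(np.round(r["xy"],1),round(r["p"],2)) for r in place_of(c,t)])
    for th in (1.6,1.8,2.0):
        u=-.134*np.cos(th)+.05*np.sin(th);z=.045+.134*np.sin(th)+.05*np.cos(th); print(th,proj(cam,W(u,0,z)))
    print("plate",proj(cam,W(-.069,0,.036)))
E
```

```text
loc [-26.8   4.2 214.8] yaw err -0.002 F [ 0.6 -0.6 -0.1] t 7.18
[[[-1, -9, 13], 0.002], [[-1, -9, 13], -0.0], [[-1, -9, 13], -0.0], [[-1, -9, 13], -0.0], [[-1, -9, 13], -0.0]]
side cover_front [(array([215.5, 149.5]), 0.95), (array([457.2, 273.2]), 0.86), (array([432.4, 201.2]), 0.75)]
side plate_top [(array([297.9, 215.8]), 0.93)]
1.6 [[232.81521433 141.11679655]]
1.8 [[223.18967437 144.56504126]]
2.0 [[215.74012995 150.24387073]]
plate [[293.54775467 214.47242888]]
scene cover_front [(array([393. , 253.6]), 0.94), (array([235.6, 183.7]), 0.63)]
scene plate_top [(array([335.6, 247.9]), 0.67)]
1.6 [[377.00887482 223.15903722]]
1.8 [[385.4349081  239.01119623]]
2.0 [[392.64926481 256.42232233]]
plate [[337.19330126 245.34405655]]
```

View pics/s6.png

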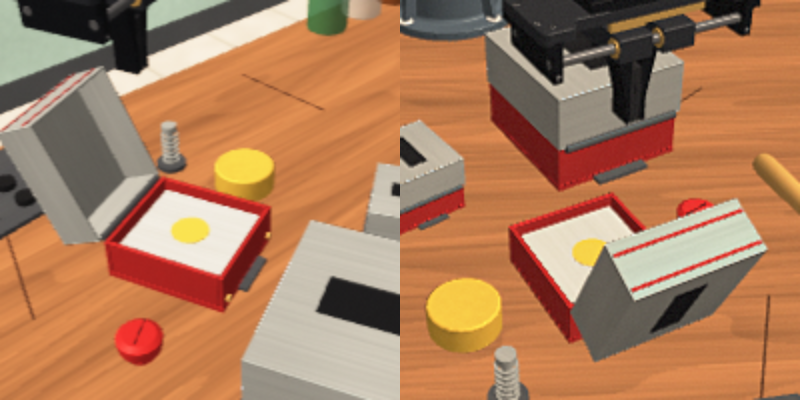

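send_rows --motion '[[[-1,-9,10],0],[[-1,-9,13],0],[[-1,-9,13],0],[[-1,-9,13],0],[[-1,-7,13],0]]'

```text
time_s: 7.9
position: [0.63, 0.1635, 0.1529]
tcp_rot: [[-0.402, 0.915, 0.028], [0.915, 0.403, 0.001], [-0.01, 0.026, -1.0]]
force: [0.1, -0.8, -0.2]
opening: 0.005
```

```bash
python3 - <<'E'
from h import *
plan(W(-.069,0,.05),10)
E
```

```text
loc [-61.2  -2.7 152.9] yaw err -0.004 F [ 0.1 -0.8 -0.2] t 7.9
[[[0, -1, 10], 0.004], [[0, -1, 10], -0.0], [[0, -1, 10], -0.0], [[0, -1, 10], -0.0], [[0, -1, 10], -0.0]]
[[[0, -1, 10], -0.0], [[0, -1, 10], -0.0], [[0, -1, 10], -0.0], [[0, -1, 10], -0.0], [[0, -1, 10], -0.0]]
```

send_rows --motion '[[[0,-2,12],0],[[0,-2,18],0],[[0,-2,18],0],[[0,-2,18],0],[[0,-2,14],0]]'

```text
time_s: 8.32
position: [0.6253, 0.1596, 0.069]
tcp_rot: [[-0.402, 0.915, 0.031], [0.915, 0.402, 0.001], [-0.011, 0.029, -1.0]]
force: [-0.4, -0.3, 0.2]
opening: 0.009
```

```bash
python3 - <<'E'
from h import *
plan(W(-.069,0,.04),5)
from rig import capture
a=cv2.resize(capture("side")["image"][100:300,200:400],None,fx=2,fy=2)
b=cv2.resize(capture("scene")["image"][120:320,240:440],None,fx=2,fy=2)
cv2.imwrite(f"pics/s7.png",np.hstack([a,b]))
E
```

```text
loc [-67.   -4.5  69. ] yaw err -0.004 F [-0.4 -0.3  0.2] t 8.32
[[[1, -1, 6], 0.004], [[1, -1, 6], -0.0], [[1, -1, 6], -0.0], [[1, -1, 6], -0.0], [[1, -1, 6], -0.0]]
```

View pics/s7.png

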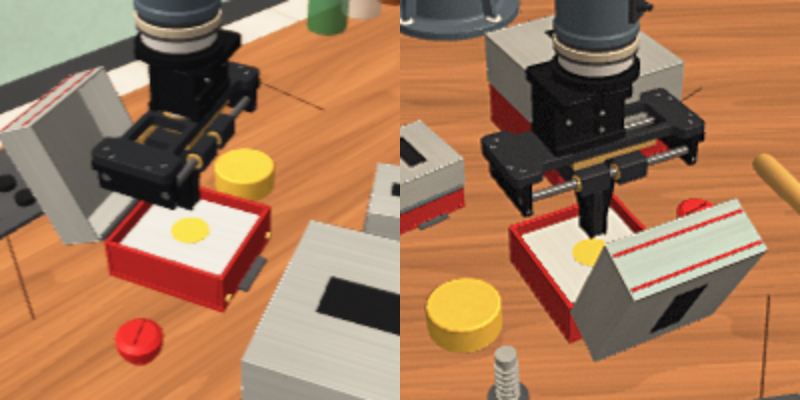

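send_rows --motion '[[[1,-1,8],0],[[1,-1,8],0],[[1,-1,7],0],[[0,0,6],0],[[0,0,5],0]]'

```text
time_s: 8.83
position: [0.6245, 0.1619, 0.0342]
tcp_rot: [[-0.403, 0.915, 0.034], [0.915, 0.403, 0.002], [-0.012, 0.032, -0.999]]
force: [-1.1, -0.7, 1.8]
opening: 0.004
```

```bash
python3 - <<'E'
from h import *
plan(W(-.069,0,.018),5)
E
```

```text
loc [-66.8  -2.   34.2] yaw err -0.004 F [-1.1 -0.7  1.8] t 8.83
[[[0, -1, 3], 0.004], [[0, -1, 3], -0.0], [[0, -1, 3], -0.0], [[0, -1, 3], -0.0], [[0, -1, 3], -0.0]]
```

send_rows --motion '[[[0,0,4],0],[[0,0,4],0],[[0,0,4],0],[[0,0,4],0],[[0,0,3],0]]'

```text
time_s: 9.25
position: [0.6246, 0.1619, 0.0181]
tcp_rot: [[-0.403, 0.914, 0.032], [0.915, 0.404, 0.001], [-0.012, 0.03, -0.999]]
force: [-8.0, -1.8, 31.5]
opening: 0.008
```

```bash
python3 - <<'E'
from h import *
plan(W(-.069,0,.018),5)
E
```

```text
loc [-66.8  -2.1  18.1] yaw err -0.005 F [-8.  -1.8 31.5] t 9.25
[[[0, 0, 0], 0.005], [[0, 0, 0], -0.0], [[0, 0, 0], -0.0], [[0, 0, 0], -0.0], [[0, 0, 0], -0.0]]
```

send_rows --motion '[[[0,0,0.5],0],[[0,0,0.5],0],[[0,0,-6],0],[[0,0,-8],0],[[0,0,-12],0]]'

```text
time_s: 9.67
position: [0.6238, 0.1618, 0.0468]
tcp_rot: [[-0.403, 0.914, 0.033], [0.915, 0.403, 0.001], [-0.012, 0.031, -0.999]]
force: [-0.3, 0.1, -0.9]
opening: 0.006
```

send_rows --motion '[[[0,-1,-15],0],[[0,-1,-20],0],[[0,-1,-25],0],[[0,-1,-25],0],[[0,-1,-20],0]]'

```text
time_s: 10.08
position: [0.6142, 0.1596, 0.1549]
tcp_rot: [[-0.403, 0.915, 0.029], [0.915, 0.403, 0.001], [-0.01, 0.027, -1.0]]
force: [0.9, 0.0, 0.4]
opening: 0.002
```

send_rows --motion '[[[0,-2,-15],0],[[0,-2,-10],0],[[0,0,0],0],[[0,0,0],0],[[0,0,0],0]]'

```text
time_s: 10.5
position: [0.6124, 0.1584, 0.1883]
tcp_rot: [[-0.403, 0.914, 0.041], [0.915, 0.403, 0.003], [-0.014, 0.039, -0.999]]
force: [-0.3, -0.2, -1.0]
opening: 0.005
```

```bash
python3 - <<'E'
from h import *
plan(W(-.069,0,.2),5)
from rig import capture,place_of
a=cv2.resize(capture("side")["image"][100:300,200:400],None,fx=2,fy=2)
b=cv2.resize(capture("scene")["image"][120:320,240:440],None,fx=2,fy=2)
cv2.imwrite(f"pics/s8.png",np.hstack([a,b]))
for c in ("side","scene"):
    for t in ("cover_front","plate_top","tin","knob","plunger","screwdriver"): print(c,t,[(np.round(r["xy"],1),round(r["p"],2)) for r in place_of(c,t)])
E
```

```text
loc [-79.3  -0.4 188.3] yaw err -0.004 F [-0.3 -0.2 -1. ] t 10.5
[[[0, 2, -2], 0.004], [[0, 2, -2], -0.0], [[0, 2, -2], -0.0], [[0, 2, -2], -0.0], [[0, 2, -2], -0.0]]
side cover_front [(array([433.3, 198.3]), 0.88), (array([215.7, 151.7]), 0.81), (array([455. , 271.4]), 0.76)]
side plate_top [(array([296., 218.]), 0.89)]
side tin [(array([321. , 188.9]), 0.68), (array([293.1, 213.5]), 0.43)]
side knob [(array([271.2, 277.8]), 0.75)]
side plunger [(array([287.6, 184.1]), 0.53)]
side screwdriver [(array([209.8, 317.9]), 0.96)]
scene cover_front [(array([389.1, 255.6]), 0.82), (array([232.1, 186.5]), 0.8)]
scene plate_top [(array([334.8, 247.1]), 0.78)]
scene tin [(array([275. , 284.6]), 0.71)]
scene knob [(array([385.7, 234.5]), 0.5)]
scene plunger [(array([292.7, 320.3]), 0.69)]
scene screwdriver [(array([442.1, 232.2]), 0.92)]
```

View pics/s8.png

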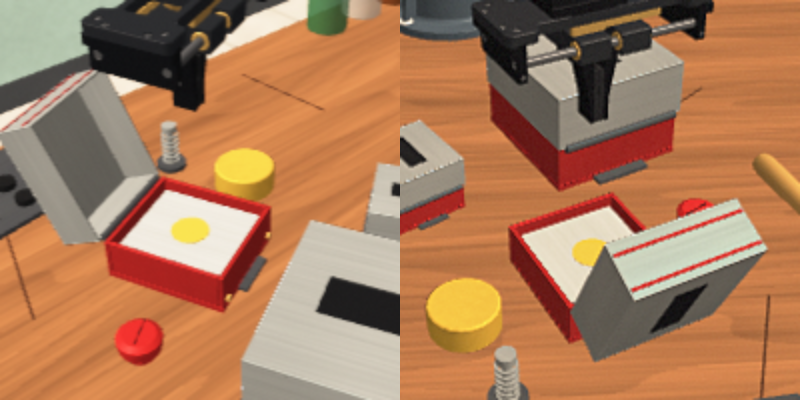

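The picture matches the one from before the press: cover open (front edge at side pixel 216,152), plate's yellow spot back at side pixel (295,215), and the bystanders in place.

```bash
python3 -c "
from rig import bot
print(bot.hand_in())"
```

```text
the job is handed in; nothing more can be done
None
```

I opened the middle-sized dispenser's cover, pressed the plate fully down and let it spring back, and handed the job in at about 11 s of the 45 s allowed. The hand-in reports no verdict.

- **Cover:** I pushed the front wall along its arc with the closed fingertips until it went over by itself, then took the hand off. In both cameras its front edge lies where about 2.0 rad predicts, and it was the same after the plate press.
- **Plate:** I pressed it at the yellow spot down to a fingertip height of 18 mm. The force there was about 31 N, so it was against its stop, and I held it for about 0.17 s. After release it looks the same in the pictures as before the press. That is my only check that it came back to within 3 mm.
- **Bystanders:** the tin, knob, plunger and screwdriver look unmoved and upright. Their network positions before and after agree within about 4 pixels. The exception is the plunger from the side camera: it had no position reading there at the start, so I have nothing to compare.
- **Robot at the end:** the arm is clear, with the fingertips 188 mm above the bench and about 1 N on the force reading, the same as in free air.

One check disagreed: contact with the cover came about 3 mm earlier than I expected from the finger size. I corrected for that during the push.

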